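# Switch on and zero the resin scale under its mixing cup

## Task

Get the bench scale ready for weighing resin: with the fingertips, gently press the large round key (on) right in, hold it for about half a second and let it come up; then do the same with the long narrow bar key (zero), and withdraw. Do not touch the two small keys or the pan, and leave the cup, tape and spray can where they stand.

Things in the scene. Friction and masses are not known exactly. Their poses are not given: they have to be found in the camera images.
- scale: A white bench scale, fixed to the table: housing 290 mm (its x) by 270 mm (its y), flat top deck 50 mm above the table. Origin: centre of its underside, on the table. Its x axis points from the key strip (at its -x edge, nearest the robot) to the pan.
- pan: The scale's round glass weighing pan, 170 mm across, on a steel hub; its origin is at the centre of the hub's foot on the deck, 45 mm along the scale's +x; its top is 12 mm above the deck. Fixed.
- round_unit: The place of the large round key, 34 mm across, on the key strip: origin on the deck (50 mm above the table) under the key's centre, axes parallel to the scale's. The four white keys on the black strip stand in one row along the scale's y, 56 mm between centres, 112 mm from the scale's origin towards -x, in any order.
- round_top (a point): Centre of the flat top of the large round key, 34 mm across; 12 mm above the deck when not pressed, and goes down with the key.
- round_key (a joint): How far this key (large round key, 34 mm across) is pressed, in m: 0 up, 0.008 fully down. A spring brings it back up: it starts to move at 1 N and is fully down at 5 N; fully down it still stands 4 mm above the deck.
- bar_unit: The place of the long narrow bar key, 44 mm (along the scale's x) by 14 mm, on the key strip: origin on the deck (50 mm above the table) under the key's centre, axes parallel to the scale's. The four white keys on the black strip stand in one row along the scale's y, 56 mm between centres, 112 mm from the scale's origin towards -x, in any order.
- bar_top (a point): Centre of the flat top of the long narrow bar key, 44 mm (along the scale's x) by 14 mm; 12 mm above the deck when not pressed, and goes down with the key.
- bar_key (a joint): How far this key (long narrow bar key, 44 mm (along the scale's x) by 14 mm) is pressed, in m: 0 up, 0.008 fully down. A spring brings it back up: it starts to move at 1 N and is fully down at 5 N; fully down it still stands 4 mm above the deck.
- square_unit: The place of the small square key, 18 by 18 mm, on the key strip: origin on the deck (50 mm above the table) under the key's centre, axes parallel to the scale's. The four white keys on the black strip stand in one row along the scale's y, 56 mm between centres, 112 mm from the scale's origin towards -x, in any order.
- square_top (a point): Centre of the flat top of the small square key, 18 by 18 mm; 12 mm above the deck when not pressed, and goes down with the key.
- square_key (a joint): How far this key (small square key, 18 by 18 mm) is pressed, in m: 0 up, 0.008 fully down. A spring brings it back up: it starts to move at 1 N and is fully down at 5 N; fully down it still stands 4 mm above the deck.
- dot_unit: The place of the small round key, 18 mm across, on the key strip: origin on the deck (50 mm above the table) under the key's centre, axes parallel to the scale's. The four white keys on the black strip stand in one row along the scale's y, 56 mm between centres, 112 mm from the scale's origin towards -x, in any order.
- dot_top (a point): Centre of the flat top of the small round key, 18 mm across; 12 mm above the deck when not pressed, and goes down with the key.
- dot_key (a joint): How far this key (small round key, 18 mm across) is pressed, in m: 0 up, 0.008 fully down. A spring brings it back up: it starts to move at 1 N and is fully down at 5 N; fully down it still stands 4 mm above the deck.
- cup_mid (a point): Centre (half-way up) of the empty white plastic mixing cup, 80 mm across its rim, 60 mm tall, about 80 g, standing loose on the pan.
- tape_mid (a point): Centre of a roll of black tape lying flat on the table, 100 mm across, 24 mm tall.
- spray_mid (a point): Middle of an upright green and yellow spray can, 66 mm across, 176 mm tall, loose (88 mm above its underside).
Mind the look-alikes: they are no part of the job. There is more than one size of the part that bears cup_mid; the job needs the smallest.

How it is judged (in metres and radians):
On the way, in this order (a step that is already met when the one before it is completed fails the run):
1. the large round key is pressed in by more than 5 mm, for 0.3 s, with the bar key up (value of joint round_key above 0.005 m and value of joint bar_key below 0.0015 m), for 0.3 s.
2. the round key has come back up (value of joint round_key below 0.0015 m), for 0.1 s.
3. the long bar key is pressed in by more than 5 mm, for 0.3 s, with the round key up (value of joint bar_key above 0.005 m and value of joint round_key below 0.0015 m), for 0.3 s.
At the end, for the whole second after the job is handed in: All four keys are up again (within 1.5 mm), the cup still stands on the pan, and the cup, tape and spray can are within 10 mm of where they stood (value of joint each of round_key, bar_key, square_key, dot_key below 0.0015 m and distance of each of cup_mid, tape_mid, spray_mid from where it was at the start of the episode below 0.01 m and z of cup_mid in the frame of scale between 0.085 and 0.1 m); the robot touches nothing.
It fails at once if a small key is touched (over 0.5 N) or pressed in more than 1.5 mm (contact force between any of the fingers, the arm and square_unit above 0.5 N or contact force between any of the fingers, the arm and dot_unit above 0.5 N or value of joint any of square_key, dot_key above 0.0015 m).
It fails at once if the round or the bar key is pressed with more than 20 N (contact force between any of the fingers, the arm and round_unit above 20 N or contact force between any of the fingers, the arm and bar_unit above 20 N).
It fails at once if the robot touches the pan (over 0.5 N) (contact force between any of the fingers, the arm and pan above 0.5 N).
It fails at once if the cup, tape or spray can is moved or lifted by more than 10 mm (distance of any of cup_mid, tape_mid, spray_mid from where it was at the start of the episode above 0.01 m).
It also fails if it takes over 42 s, if anything falls off the work surface, if the arm or the gripper's body presses on something with over 40 N, if the wrist force passes 120 N, or if a joint passes its speed limit or range.

## Robot

A 6-joint arm with a two-finger parallel gripper is mounted at the origin on the work surface. World frame = base frame: x ahead of the robot, y to its left, z up, the work surface at z = 0. Lengths are in mm, angles in rad, forces in N, time in s.
With the tool pointing down it reaches from about 275 to 1000 mm from the base axis. Payload 8.4 kg.
Tool frame: the origin (TCP) lies where the fingers leave the gripper's body, on its centre line; the fingertips stand 73 mm ahead of it and the grasp point (between the pads) lies 54 mm ahead of it (grip_point_offset is the distance from the TCP to the grasp point, in mm); z points along the fingers, y is the direction in which the jaws open and shut (so a half turn about z gives the same grasp; the last joint's range is limited). The gripper opens to 85 mm and grips with 20 to 120 N. Pads are 22 mm wide; open, the fingers measure 114 mm over their backs; the gripper's body (76 mm by 85 mm) begins 54 mm behind the grasp point. The pads swing forward as they close: fully open they stand 13 mm farther back than shut.
Start: joints at [-1.352, 0.353, 1.633, -0, 1.155, -0.002], TCP at [136.88, -609.83, 303.881] pointing down, gripper open.
Joint ranges: [-2.63, 2.63], [-0.92, 2.1], [0.06, 2.66], [-1.3, 4.44], [0, 2.69], [-3.02, 3.02]. Speed limits (rad/s): [2.22, 2.22, 2.79, 3.14, 3.14, 3.14].

## Interface

Orientations are given as [roll, pitch, yaw] about the fixed x, y, z axes, in that order (R = Rz(yaw) Ry(pitch) Rx(roll)).
In Python, from rig import sense, grab_frame, sign_off, grip_point_offset gives the robot as it stands. The module is installed in compiled form; this text tells all that it offers.
- The arm moves only by the tool drive_tool, never from a script. Its argument "targets" is one flat list of numbers, 7 for each row, row after row: the shift along the tool's x, y, z in m, then the turn, a rotation vector about the tool's x, y, z in rad, then the opening, from 0 (shut) to 1 (fully open). In form: [tx, ty, tz, wx, wy, wz, grip, tx, ty, tz, wx, wy, wz, grip, ...]. A call has 1 to 12 rows; each row is the pose to reach, as a shift and turn from the pose commanded when the call began, along the tool's axes at that moment; what a row does not reach only later rows make up. A row lasts 1/12 s, in which the tool goes at most 41.7 mm and 7.16 degrees, less where a joint would pass 70% of its speed; a pose out of reach is approached as far as the arm can. A call with a gripper value outside its range is refused whole. The fingers move at their own pace and stop on an object; "force" is the grip in N (left out, the last holds). Time passes only in rows, so rows that repeat a pose let the fingers close. It gives the time, the measured TCP pose, the force and the opening at its end, in the units of the state.
- sense(): the state, without advancing time (a new reading comes with each control period).
- grab_frame(name): name is "scene" or "top" or "wrist"; returns a dict with "color" (420x560x3 uint8, blue, green, red), "vertical_fov" (degrees; the focal length in pixels is half the picture's height over the tangent of half this angle, whatever the lens; pixels are square), "cx", "cy" (the principal point, pixels), "k1" (the pictures are not rectified: a ray, as slopes to the right and down, at radius r is drawn at 1 + k1 r^2 times it, then the intrinsics apply), "world_from_camera" (4x4, takes a point from camera to world coordinates). Camera axes: x right, y down, z forward; pixel columns grow to the right and rows downward; lengths in mm; the calibration is good to about 2 mm. A picture is of the moment at which its call begins. There is no depth.
- sign_off(): hands the job in, once; it reports no verdict.
The state is a dict: "clock": time; "qpos": joint angles; "qvel": joint speeds; "joint_efforts": joint torques, N m; "eef_pos": TCP position; "tcp_rot": TCP orientation; "contact_force": force on the tool from outside, world axes, zero at the start; "wrist_torque": the same for the moment, N m; "opening": opening from 0.0 (shut) to 1.0 (fully open).
Only numpy, scipy, OpenCV 4.12 (cv2) and the standard library are available. Lean on these libraries where they do the work, as an engineer would, in place of code of your own. Each camera call takes 0.05 s, during which the arm holds its last target. There are 200 camera calls.

## Working session

There is one attempt and no reset: what is moved stays moved. The work goes in short steps, Python scripts to look and compute and a tool call to move; the robot and the scene stay as the last step left them, time stands still between calls to the robot, and variables do not carry over. Pictures are saved under pics/ and viewed, about 8 in all and at most 12, crops included, and the job is handed in when it is done.

Besides the shell and the picture viewer there is one more tool, called after "Call:" by a JSON object that holds its "fn" and its "kwargs", one argument or row to a line. drive_tool: Moves the arm, as the interface text tells. Its arguments: {"type":"object","properties":{"targets":{"type":"array"},"force":{"type":"number"}},"required":["targets"]}

```bash
mkdir -p pics; cat > h.py <<'E'
import numpy as np, cv2
from rig import sense, grab_frame
def snap(n,f):
    g=grab_frame(n); cv2.imwrite(f'pics/{f}.png',g['color']); np.save(f'pics/{f}.npy',g,allow_pickle=True); return g
def load(f): return np.load(f'pics/{f}.npy',allow_pickle=True).item()
def K(g):
    f=210/np.tan(np.radians(g['vertical_fov'])/2); return np.array([[f,0,g['cx']],[0,f,g['cy']],[0,0,1.]])
def w(g,pts,z):
    # distortion: drawn = ray*(1+k1 r^2)
    p=cv2.undistortPoints(np.array(pts,float).reshape(-1,1,2),K(g),np.array([g['k1'],0,0,0,0.]))[:,0]
    T=np.array(g['world_from_camera']); d=np.c_[p,np.ones(len(p))]@T[:3,:3].T; o=T[:3,3]
    return o+d*((z-o[2])/d[:,2])[:,None]
def proj(g,P):
    T=np.linalg.inv(np.array(g['world_from_camera'])); r=cv2.Rodrigues(T[:3,:3])[0]
    return cv2.projectPoints(np.array(P,float).reshape(-1,1,3),r,T[:3,3],K(g),np.array([g['k1'],0,0,0,0.]))[0][:,0]
E
python3 - <<'E'
from h import *
s=sense();print(s)
for n in('scene','top','wrist'):
    g=snap(n,n+'0');print(n,g['vertical_fov'],g['k1'],np.round(g['world_from_camera'],2).tolist())
E
```

```text
{'clock': 0.0, 'qpos': array([-1.35239183e+00,  3.53635182e-01,  1.63412290e+00,  2.15933655e-05,
        1.15518916e+00, -2.37782023e-03]), 'qvel': array([-0.00055108,  0.00046376,  0.00099858, -0.00069096, -0.00225506,
        0.00111776]), 'joint_efforts': array([-1.60541992e-05, -6.05258346e+01, -3.42075992e+01, -1.61064804e-04,
        9.36907047e-03,  3.87232220e-07]), 'eef_pos': array([ 136.80993504, -609.46692235,  303.17451201]), 'tcp_rot': array([-3.14023811e+00, -2.29642385e-05,  2.20773565e-01]), 'contact_force': array([ 0.26329535, -0.38765796, -0.17619668]), 'wrist_torque': array([-0.03043509, -0.01424154,  0.04152826]), 'opening': 0.9958480336740066}
scene 45.489522198844185 -0.16460018917163524 [[0.63, 0.6, -0.5, 1156.69], [0.78, -0.48, 0.4, -450.93], [-0.0, -0.64, -0.77, 1009.15], [0.0, 0.0, 0.0, 1.0]]
top 51.659942278580026 0.04055095068519299 [[-0.02, -0.99, 0.15, 391.93], [-1.0, 0.02, 0.03, -7.86], [-0.03, -0.14, -0.99, 1105.53], [0.0, 0.0, 0.0, 1.0]]
wrist 70.30638653936563 -0.026538443374899506 [[0.22, -0.93, -0.29, 210.42], [-0.98, -0.21, -0.06, -592.96], [-0.0, 0.3, -0.95, 373.47], [0.0, 0.0, 0.0, 1.0]]
```

View pics/top0.png

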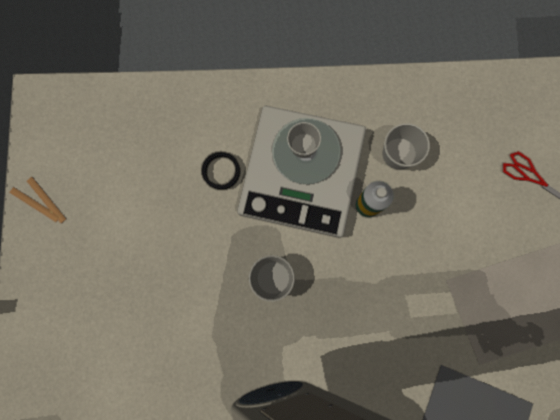

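View pics/scene0.png

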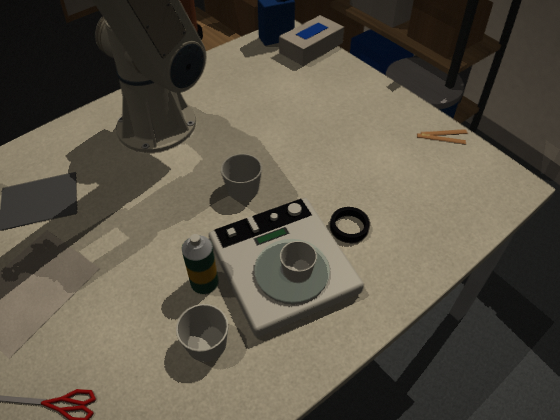

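The top view shows the keys in a row on the black strip: large round (259,204), dot (281,210), bar (303,214) and square (326,219). The cup on the pan is at (304,140), the tape at (221,170) and the spray can at (375,200). Two larger look-alike cups stand at (406,147) and (272,278).

```bash
python3 - <<'E'
from h import *
def keys(f,box):
    g=load(f);x0,y0,x1,y1=box
    c=g['color'][y0:y1,x0:x1]; gr=cv2.cvtColor(c,cv2.COLOR_BGR2GRAY)
    _,t=cv2.threshold(gr,0,255,cv2.THRESH_OTSU)
    n,l,st,ce=cv2.connectedComponentsWithStats(t)
    for i in range(1,n):
        if 20<st[i,4]<600: 
            p=ce[i]+[x0,y0]; print(f,p.round(1),st[i,4],w(g,[p],62)[0].round(1))
    return g
g=keys('top0',(236,188,346,238)); keys('scene0',(210,195,315,245))
for nm,p,z in(('corners',[(265,107),(369,127),(344,236),(239,213)],50),('spraytop',[(382,191)],176),('spraybase',[(370,213)],0),('cup2',[(272,262)],90)): print(nm,w(g,p,z).round(0).tolist())
c=cv2.resize(g['color'][90:310,200:440],None,fx=3,fy=3,interpolation=cv2.INTER_CUBIC);cv2.imwrite('pics/crop.png',c[:600])
E
```

```text
top0 [258.3 204. ] 161 [568.4  79.7  62. ]
top0 [302.9 213.9] 113 [541.7 -28.6  62. ]
top0 [280.6 208.9] 47 [555.1  25.5  62. ]
top0 [325.5 219. ] 62 [528.1 -82.8  62. ]
scene0 [294.1 207.7] 107 [566.8  80.2  62. ]
scene0 [273.6 215.2] 31 [553.7  26.2  62. ]
scene0 [230.9 230.8] 43 [527.  -82.8  62. ]
corners [[821.0, 61.0, 50.0], [760.0, -199.0, 50.0], [487.0, -127.0, 50.0], [549.0, 129.0, 50.0]]
spraytop [[572.0, -198.0, 176.0]]
spraybase [[549.0, -201.0, 0.0]]
cup2 [[426.0, 47.0, 90.0]]
```

View pics/crop.png

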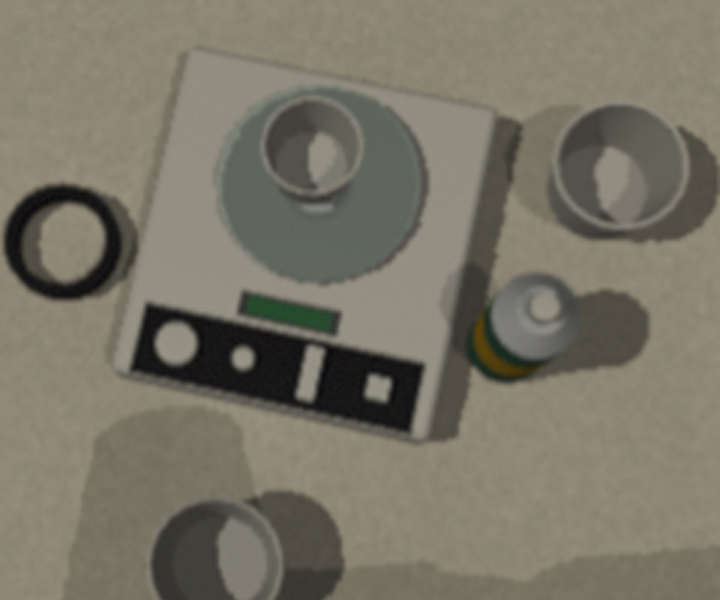

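Both cameras agree to about 1.5 mm, and the key spacing measures 55.8 mm against the given 56. From +y to -y the order is large round at (568,80), dot, bar at (541,-28.5), square, and the scale's yaw is about -0.243. The crop confirms the shapes. The cup on the pan is the smallest of the three and I won't touch it. I'll move high above the round key, shut the fingers and align with the scale.

Call:
{"fn": "drive_tool", "kwargs": {
  "targets": [0.571,-0.579,0,0,0,0.464,0,0.571,-0.579,0,0,0,0.464,0,0.571,-0.579,0,0,0,0.464,0,0.571,-0.579,0,0,0,0.464,0,0.571,-0.579,0,0,0,0.464,0,0.571,-0.579,0,0,0,0.464,0,0.571,-0.579,0,0,0,0.464,0,0.571,-0.579,0,0,0,0.464,0,0.571,-0.579,0,0,0,0.464,0,0.571,-0.579,0,0,0,0.464,0,0.571,-0.579,0,0,0,0.464,0,0.571,-0.579,0,0,0,0.464,0]
}}

```text
clock: 1.15
eef_pos: [401.9, -183.8, 304.0]
tcp_rot: [3.142, -0.0, -0.243]
contact_force: [1.1, -0.2, -0.5]
opening: 0.002
```

Call:
{"fn": "drive_tool", "kwargs": {
  "targets": [0.098,-0.296,0,0,0,0,0,0.098,-0.296,0,0,0,0,0,0.098,-0.296,0,0,0,0,0,0.098,-0.296,0,0,0,0,0,0.098,-0.296,0,0,0,0,0,0.098,-0.296,0,0,0,0,0,0.098,-0.296,0,0,0,0,0,0.098,-0.296,0.06,0,0,0,0,0.098,-0.296,0.12,0,0,0,0,0.098,-0.296,0.12,0,0,0,0,0.098,-0.296,0.12,0,0,0,0,0.098,-0.296,0.12,0,0,0,0]
}}

```text
clock: 2.15
eef_pos: [566.4, 77.9, 182.4]
tcp_rot: [3.14, 0.005, -0.243]
contact_force: [-0.8, 0.3, 0.4]
opening: -0.001
```

```bash
python3 - <<'E'
from h import *
s=sense();print(s['clock'],s['eef_pos'],s['tcp_rot'],s['contact_force'])
for n in('wrist','scene'):g=snap(n,n+'1')
g=load('wrist1')
t=s['eef_pos']-[0,0,73]
print('tip',proj(g,[t]),'keys',proj(g,[[567.6,80,62],[541.5,-28.6,62]]))
a=cv2.resize(load('scene1')['color'][130:290,150:380],(575,400));b=load('wrist1')['color']
cv2.imwrite('pics/s1.png',a)
E
```

```text
2.15 [566.44754674  77.88369488 182.4275587 ] [ 3.13967479  0.00474425 -0.2428319 ] [-0.84072332  0.34837934  0.42679512]
tip [[276.45228267 264.72733654]] keys [[273.05759109 230.96973431]
 [435.03115676 229.44322445]]
```

View pics/wrist1.png

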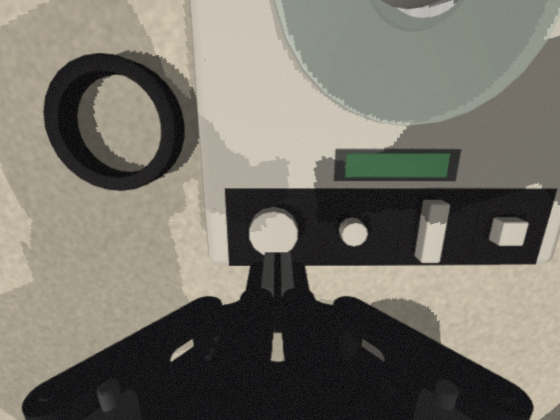

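View pics/s1.png

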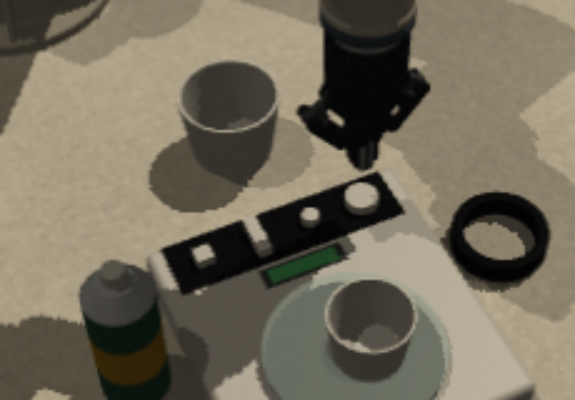

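The wrist view has the round key at (273,231), exactly where my estimate projects, and the bar at (432,231). I'll descend to just above the round key.

Call:
{"fn": "drive_tool", "kwargs": {
  "targets": [0.001,-0.002,0.015,0,0,0,0,0.001,-0.002,0.03,0,0,0,0,0.001,-0.002,0.042,0,0,0,0,0.001,-0.002,0.042,0,0,0,0,0.001,-0.002,0.042,0,0,0,0,0.001,-0.002,0.042,0,0,0,0]
}}

```text
clock: 2.75
eef_pos: [570.0, 79.6, 143.3]
tcp_rot: [-3.141, -0.002, -0.243]
contact_force: [0.8, 0.5, 0.5]
opening: -0.001
```

Call:
{"fn": "drive_tool", "kwargs": {
  "targets": [-0.002,0,0.003,0,0,0,0,-0.002,0,0.006,0,0,0,0,-0.002,0,0.008,0,0,0,0,-0.002,0,0.01,0,0,0,0,-0.002,0,0.01,0,0,0,0,-0.002,0,0.01,0,0,0,0]
}}

```text
clock: 3.25
eef_pos: [567.4, 80.2, 131.9]
tcp_rot: [-3.142, 0.0, -0.243]
contact_force: [0.7, 0.2, 2.6]
opening: 0.003
```

```bash
python3 - <<'E'
from h import *
s=sense();print(s['eef_pos'],s['contact_force'])
E
```

```text
[567.36665996  80.16093101 131.90182282] [0.6771768  0.21792857 2.64211617]
```

The force is 2.6 N at about 3 mm of press, which agrees with the spring. I'll press on to about 7.5–8 mm.

Call:
{"fn": "drive_tool", "kwargs": {
  "targets": [0,0,0.001,0,0,0,0,0,0,0.002,0,0,0,0,0,0,0.003,0,0,0,0,0,0,0.004,0,0,0,0,0,0,0.005,0,0,0,0,0,0,0.005,0,0,0,0]
}}

```text
clock: 3.75
eef_pos: [567.4, 80.2, 127.1]
tcp_rot: [-3.142, -0.0, -0.243]
contact_force: [-1.4, 0.3, 7.4]
opening: -0.002
```

It reads 7.4 N, so the key is bottomed out and well under 20 N. I'll hold for half a second, then release.

Call:
{"fn": "drive_tool", "kwargs": {
  "targets": [0,0,0,0,0,0,0,0,0,0,0,0,0,0,0,0,0,0,0,0,0,0,0,0,0,0,0,0,0,0,0,0,0,0,0,0,0,0,0,0,0,0]
}}

```text
clock: 4.25
eef_pos: [567.4, 80.2, 127.1]
tcp_rot: [-3.141, -0.0, -0.243]
contact_force: [-0.7, 1.2, 7.9]
opening: 0.0
```

Call:
{"fn": "drive_tool", "kwargs": {
  "targets": [0,0,-0.005,0,0,0,0,0,0,-0.015,0,0,0,0,0,0,-0.03,0,0,0,0,0,0,-0.045,0,0,0,0,0,0,-0.045,0,0,0,0,0,0,-0.045,0,0,0,0]
}}

```text
clock: 4.75
eef_pos: [567.7, 80.2, 172.8]
tcp_rot: [-3.141, -0.002, -0.243]
contact_force: [0.6, -0.5, -0.1]
opening: 0.0
```

The round key is back up (no force). I'll shift 112 mm to the bar key at this height and check from close by.

Call:
{"fn": "drive_tool", "kwargs": {
  "targets": [0,0.03,0,0,0,0,0,0,0.06,0,0,0,0,0,0,0.09,0,0,0,0,0,0,0.112,0,0,0,0,0,0,0.112,0,0,0,0,0,0,0.112,0,0,0,0,0,0,0.112,0.02,0,0,0,0,0,0.112,0.02,0,0,0,0,0,0.112,0.02,0,0,0,0]
}}

```text
clock: 5.5
eef_pos: [539.6, -27.8, 150.9]
tcp_rot: [3.141, 0.003, -0.243]
contact_force: [0.6, 0.3, -0.1]
opening: 0.001
```

```bash
python3 - <<'E'
from h import *
s=sense();print(s['eef_pos'],s['contact_force'])
for n in('wrist','scene'):g=snap(n,n+'2')
print('bar',proj(load('wrist2'),[[541.5,-28.6,62],[567.6,80,62]]),proj(load('scene2'),[[541.5,-28.6,62],[567.6,80,62]]))
a=cv2.resize(load('scene2')['color'][180:260,200:320],None,fx=4,fy=4);b=load('wrist2')['color'][170:330,120:440]
b=cv2.resize(b,None,fx=1.5,fy=1.5); cv2.imwrite('pics/c2.png',cv2.vconcat([b[:240,:480],a[:,:480]]))
E
```

```text
[539.62372443 -27.7593543  150.93439074] [ 0.64953704  0.33192293 -0.11073295]
bar [[277.34239993 248.83078563]
 [ 88.09676031 249.82612099]] [[252.68685443 223.23331765]
 [294.18966933 207.90387624]]
```

View pics/c2.png

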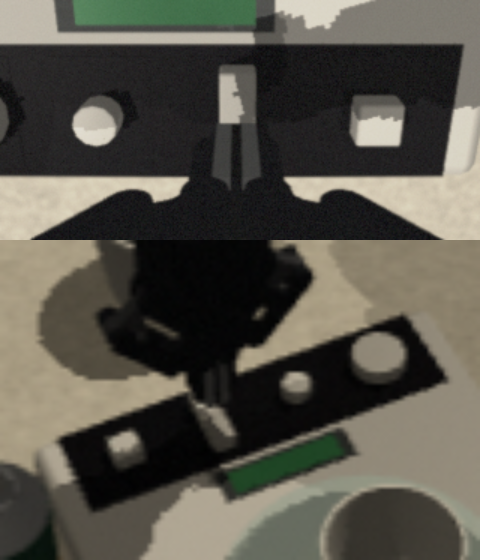

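In the wrist crop the fingers (237) are centred on the bar, with the dot at (97,120) and the square at (378,120) well clear. The scene crop shows the round key up again. I'll press the bar.

Call:
{"fn": "drive_tool", "kwargs": {
  "targets": [0.001,0,0.005,0,0,0,0,0.001,0,0.01,0,0,0,0,0.001,0,0.013,0,0,0,0,0.001,0,0.016,0,0,0,0,0.001,0,0.018,0,0,0,0,0.001,0,0.019,0,0,0,0,0.001,0,0.019,0,0,0,0]
}}

```text
clock: 6.18
eef_pos: [541.2, -28.8, 132.7]
tcp_rot: [-3.142, 0.0, -0.243]
contact_force: [-0.7, 1.2, 2.7]
opening: 0.001
```

Call:
{"fn": "drive_tool", "kwargs": {
  "targets": [0,0,0.001,0,0,0,0,0,0,0.002,0,0,0,0,0,0,0.003,0,0,0,0,0,0,0.004,0,0,0,0,0,0,0.005,0,0,0,0,0,0,0.0055,0,0,0,0,0,0,0.0055,0,0,0,0]
}}

```text
clock: 6.77
eef_pos: [541.3, -28.8, 127.4]
tcp_rot: [-3.142, 0.0, -0.243]
contact_force: [-1.0, 1.5, 5.1]
opening: -0.002
```

Call:
{"fn": "drive_tool", "kwargs": {
  "targets": [0,0,0.0005,0,0,0,0,0,0,0.0005,0,0,0,0,0,0,0.0005,0,0,0,0,0,0,0.0005,0,0,0,0,0,0,0.0005,0,0,0,0,0,0,0.0005,0,0,0,0]
}}

```text
clock: 7.27
eef_pos: [541.3, -28.8, 127.1]
tcp_rot: [-3.142, 0.0, -0.243]
contact_force: [-2.4, 2.3, 6.9]
opening: -0.004
```

Call:
{"fn": "drive_tool", "kwargs": {
  "targets": [0,0,-0.005,0,0,0,0,0,0,-0.015,0,0,0,0,0,0,-0.03,0,0,0,0,0,0,-0.06,0,0,0,0,0,0,-0.09,0,0,0,0,0,0,-0.12,0,0,0,0,0,0,-0.15,0,0,0,0,0,0,-0.15,0,0,0,0,0,0,-0.15,0,0,0,0]
}}

```text
clock: 8.02
eef_pos: [542.2, -29.0, 279.3]
tcp_rot: [-3.141, -0.005, -0.243]
contact_force: [-0.2, 0.2, -0.7]
opening: -0.002
```

```bash
python3 - <<'E'
from h import *
s=sense();print(s['clock'],s['eef_pos'],s['contact_force'])
snap('scene','scene3'); snap('wrist','wrist3')
d=cv2.absdiff(load('scene0')['color'],load('scene3')['color']).max(2)
cv2.imwrite('pics/c3.png',cv2.resize(load('scene3')['color'][150:370,150:390],None,fx=2.5,fy=2.5))
E
```

```text
8.0167 [542.22494745 -28.99244696 279.28455636] [-0.15463616  0.1883093  -0.66640684]
```

View pics/c3.png

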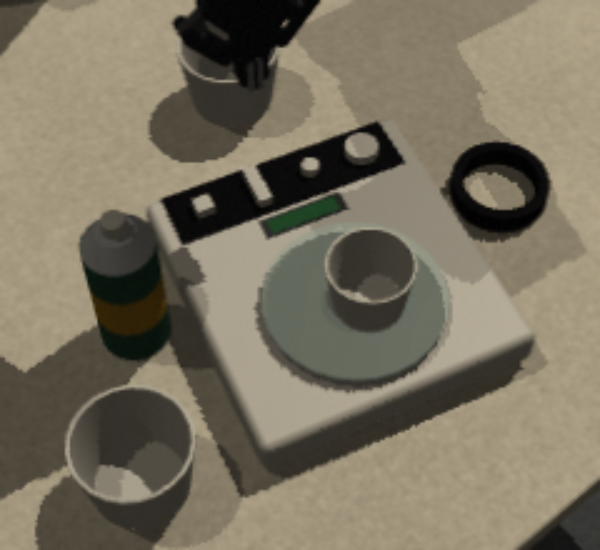

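All four keys are up, the cup, tape and spray can are where they stood, and the arm is clear.

```bash
python3 -c "
from rig import sign_off;print(sign_off())"
```

```text
the job is handed in; nothing more can be done
None
```

I pressed the large round key and then the long bar key with the shut fingertips. Each was pushed in about 8 mm, held for at least half a second and released. I then raised the tool about 150 mm and handed the job in at 8 s; no verdict was reported.

- **Force:** the highest readings were 7.9 N on the round key and 6.9 N on the bar key, against the 20 N limit. After each release the reading fell back to about zero.
- **Last picture:** all four keys are up, and the cup, tape and spray can look unmoved. I judged this by eye and did not measure their positions again.
- **Disagreements:** the positions from the two fixed cameras agreed to about 1.5 mm, and no check failed.

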